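# Snooze the bedside alarm

### The arm

A 7-joint arm with a two-finger parallel gripper is mounted at the origin on the work surface. World frame = base frame: x ahead of the robot, y to its left, z up, the work surface at z = 0. Lengths are in m, angles in rad, forces in N, time in s.
With the tool pointing down it reaches from about 0.425 to 0.95 m from the base axis. Payload 4.7 kg.
Tool frame: the origin (TCP) lies on the centre line of the jaws, within the pads' length; the fingertips stand robot.nose_length ahead of it and the grasp point (between the pads) lies 8 mm behind it (robot.nose_length is the distance from the TCP to the fingertips, in m); z points along the fingers, x is the direction in which the jaws open and shut, and the axes are right-handed (so a half turn about z gives the same grasp; the last joint's range is limited). The gripper opens to 85 mm and grips with 20 to 120 N. Pads are 22 mm wide; open, the fingers measure 114 mm over their backs; the gripper's body (76 mm by 85 mm) begins 54 mm behind the grasp point. The pads swing forward as they close: fully open they stand 13 mm farther back than shut.
Start: joints at [1.198, 0.469, -0.049, 1.532, 0.024, 1.141, -0.082], TCP at [0.228, -0.636, 0.242] pointing down, gripper open.
Joint ranges: [-2.59, 2.59], [-0.33, 1.99], [-1.39, 1.29], [0.1, 2.45], [-1.04, 4.18], [0.21, 1.99], [-2.66, 2.66]. Speed limits (rad/s): [2.57, 2.57, 3.14, 3.14, 3.14, 3.14, 3.14].

### API

Orientations are given as [roll, pitch, yaw] about the fixed x, y, z axes, in that order (R = Rz(yaw) Ry(pitch) Rx(roll)).
In Python, from plant import robot gives the robot as it stands. Calls block until the motion is done:
- robot.goto(position, orientation): joint-space move of the TCP to a pose.
- robot.move_straight(position, vel=0.15, attitude=None, contact_N=None): straight line of the TCP; attitude=None keeps the orientation; vel is the mean speed in m/s. With contact_N (N) it stops when the force on the tool has changed by that much, and returns True; else False.
- robot.move_joints(angles): joint-space move.
- robot.grip(opening, strength=None): opening from 0.0 (shut) to 1.0 (fully open); strength is the grip in N (None keeps the last); returns when the fingers have stopped.
- robot.sleep(seconds).
- robot.inverse_kinematics(position, orientation): joint angles nearest the present ones, or None.
- robot.sense(): the state.
- robot.grab_frame(name): name is "scene" or "top" or "wrist"; returns a dict with "image" (400x640x3 uint8, red, green, blue), "range_z" (400x640 float32, m along the optical axis (not along the pixel's ray), 0 where there is no reading), "fx", "fy", "cx", "cy" (pixels), "R" (3x3) and "t" (3): a world point X has camera coordinates R X + t. Camera axes: x right, y down, z forward; pixel columns grow to the right and rows downward; lengths in m; the calibration is good to about 2 mm. A picture is of the moment at which its call begins.
A pose or a line that the arm cannot do raises robot.IKError and nothing moves.
- robot.close_job(): hands the job in, once; it reports no verdict.
The state is a dict: "t": time; "joint_pos": joint angles; "joint_velocities": joint speeds; "effort": joint torques, N m; "tcp_pos": TCP position; "tcp_rot": TCP orientation; "wrist_force": force on the tool from outside, world axes, zero at the start; "torque": the same for the moment, N m; "opening": opening from 0.0 (shut) to 1.0 (fully open).
Only numpy, scipy, OpenCV 4.12 (cv2) and the standard library are available. Lean on these libraries where they do the work, as an engineer would, in place of code of your own. Each camera call takes 0.05 s, during which the arm holds its last target. There are 200 camera calls.

### The job

The alarm is ringing: with the fingertips, gently press the thumb pad of the snooze lever on the white alarm box all the way down, keep it down for about two seconds, then let it spring back up and withdraw, raising the fingertips about 10 cm above it. Do not press the two round set buttons, do not lift the alarm box or push it along, and do not shift or tip anything else on the crates.

Things in the scene. Friction and masses are not known exactly. Their poses are not given: they have to be found in the camera images.
- snooze (a joint): the alarm box's grey snooze lever, in rad: 0 is up (at rest, held by its spring), 0.14 is fully down on its stop. Over this travel the pad at its free end sinks 10.5 mm; pressed at the pad, it takes about 1.5 N to start it and 4 N to reach the stop; released, it springs back up by itself
- snooze_pad (a point): centre of the upper face of the snooze lever's broad thumb pad, 28 mm (along the box's x) by 32 mm (along its y), at the box's x = -16, y = -25 mm; at rest 105 mm above the box's underside, 20 mm above its top; it sinks with the lever. The lever is a bar 91 mm long lying along y, hinged at y = +50 mm in a white post 107 mm above the underside
- clock: white plastic alarm box, loose, about 0.5 kg, 80 mm deep (x) x 140 mm long (y) x 85 mm high, dark display on its front (-x) face; origin at the centre of its underside, z up. On top: the snooze lever along the front edge and two round set buttons near the back edge. It and the bystanders stand on two slatted crates, top at z = 90 mm
- set_a (a joint): round set button on the alarm box's top, 18 mm across, 6 mm proud, centred at x = +22, y = -35 mm in the box's frame: 0 is up, 0.004 m is fully pressed; to be left alone
- set_b (a joint): round set button on the alarm box's top, 18 mm across, 6 mm proud, centred at x = +22, y = +20 mm in the box's frame: 0 is up, 0.004 m is fully pressed; to be left alone
- vase: the empty blue glass vase, round, 80 mm across its belly, 150 mm high; loose, to be left alone; origin at the centre of its underside
- nightlight: the night light: a square white plastic box 90 x 90 x 50 mm with one large round grey pad (54 mm across, 6 mm proud, rigid) on top; not the alarm box; loose, to be left alone; origin at the centre of its underside
- mug: the tin mug, 76 mm across, 75 mm high, handle towards its +y; loose, to be left alone; origin at the centre of its underside
- soap_dish: the lidded white plastic soap dish, 78 x 111 mm, 43 mm high with the ridge on its lid; loose, to be left alone; origin at the centre of its underside
- comb: the wooden comb lying flat, 38 x 150 mm, 6 mm thick; loose, to be left alone; origin at the centre of its underside
- jar: the closed cream jar, 56 mm across, 50 mm high; loose, to be left alone; origin at the centre of its underside
There are look-alikes about, which are no part of the job. Leave any turquoise look-alike of the clock alone.

How it is judged:
On the way:
1. the fingers keep the snooze lever nearly fully down (joint above 0.11 rad of 0.14) for one second without a break (value of joint snooze above 0.11 rad and contact force between the fingers and snooze above 0.3 N), for 1 s.
At the end, for the whole second after the job is handed in: The snooze lever is up again (below 0.02 rad), the grasp point between the fingers is more than 80 mm above the lever's pad, both set buttons are up, the alarm box stands upright, at rest and within 12 mm of where it was, and every bystander stands upright within 10 mm of where it was (value of joint snooze below 0.02 rad and z of the grasp point in the frame of snooze_pad above 0.08 m and value of joint each of set_a, set_b below 0.002 m and distance of clock from where it was at the start of the episode below 0.012 m and angle between clock's own z axis and vertical below 0.05 rad and linear speed of clock below 0.01 m/s and distance of each of vase, nightlight, mug, soap_dish, comb, jar from where it was at the start of the episode below 0.01 m and angle between each of vase, nightlight, mug, soap_dish, comb, jar's own z axis and vertical below 0.15 rad); the robot touches nothing.
It fails at once if a round set button is pressed (2 mm or more) (value of joint any of set_a, set_b above 0.002 m).
It fails at once if the alarm box is pushed more than 12 mm, lifted or tipped by more than 0.1 rad (distance of clock from where it was at the start of the episode above 0.012 m or angle between clock's own z axis and vertical above 0.1 rad).
It fails at once if the alarm box or its lever is pressed with more than 25 N (contact force between any of the fingers, the arm and clock above 25 N).
It fails at once if a bystander is shifted more than 10 mm or tipped (distance of any of vase, nightlight, mug, soap_dish, comb, jar from where it was at the start of the episode above 0.01 m or angle between any of vase, nightlight, mug, soap_dish, comb, jar's own z axis and vertical above 0.15 rad).
It also fails if it takes over 35 s, if anything falls off the work surface, if the arm or the gripper's body presses on something with over 40 N, if the wrist force passes 120 N, or if a joint passes its speed limit or range.

## Working session

There is one attempt and no reset: what is moved stays moved. The work goes in short steps, each a Python script; the robot and the scene stay as the last script left them, time stands still between calls to the robot, and variables do not carry over. Pictures are saved under pics/ and viewed, about 8 in all and at most 12, crops included, and the job is handed in when it is done.

```bash
ls; mkdir -p pics
cat > h.py <<'E'
import numpy as np, cv2
from plant import robot
def save(f,name,crop=None,scale=1):
    im=f["image"][:,:,::-1]
    if crop: x0,y0,x1,y1=crop; im=im[y0:y1,x0:x1]
    cv2.imwrite("pics/"+name,cv2.resize(im,None,fx=scale,fy=scale,interpolation=cv2.INTER_CUBIC))
def pt(f,u,v,z=None):
    R,t=np.array(f["R"]),np.array(f["t"])
    ray=np.array([(u-f["cx"])/f["fx"],(v-f["cy"])/f["fy"],1.])
    c=-R.T@t; d=R.T@ray
    if z is not None: return c+d*(z-c[2])/d[2]
    p=f["range_z"][int(v)-1:int(v)+2,int(u)-1:int(u)+2]; p=p[p>0]
    return c+d*np.median(p)
E
python3 - <<'E'
from h import *
import pickle
fs={n:robot.grab_frame(n) for n in("scene","top")}
pickle.dump(fs,open("fs.pkl","wb"))
for n in fs: save(fs[n],n+".png")
s=robot.sense();print(s["t"],s["tcp_pos"],s["tcp_rot"],s["opening"],robot.nose_length)
E
```

```text
pics
0.1 [ 0.22736469 -0.63502262  0.24133773] [ 3.14151279e+00  1.79886765e-03 -1.22692778e+00] 0.9977685972440665 0.011
```

View pics/scene.png

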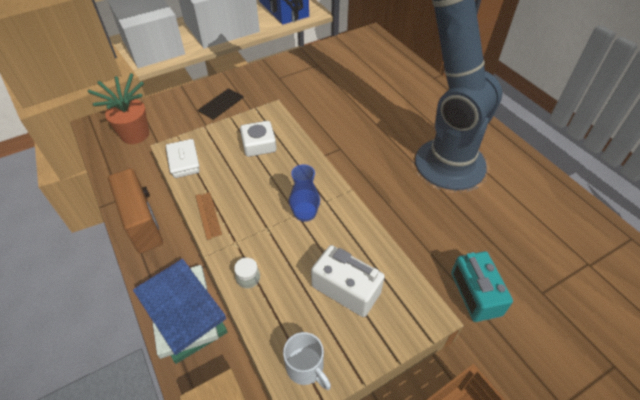

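View pics/top.png

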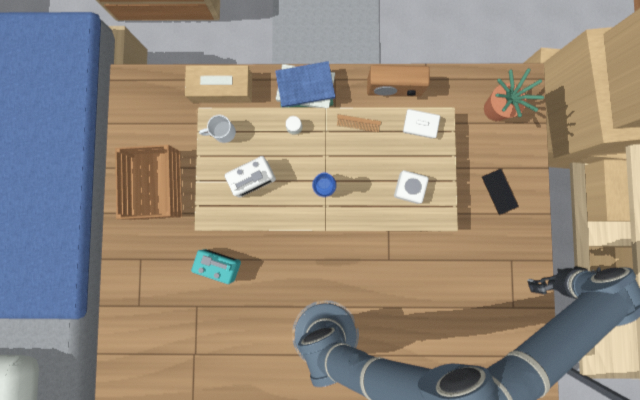

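The scene view shows the white alarm box with its grey lever and two buttons at about (348,278), or (250,177) in the top view. Two other things could be mistaken for it: the turquoise box at top (215,266), which is to be left alone, and the night light at top (412,187), which has a single round pad. The white box with the lever fits, so I'll confirm it in a crop.

Run:
```python
from h import *
import pickle
fs=pickle.load(open("fs.pkl","rb"))
save(fs["top"],"topc.png",(210,145,290,205),10)
f=fs["top"]
for u,v in [(250,177),(240,184),(262,175),(324,184)]: print(u,v,pt(f,u,v).round(3))
print((-np.array(f["R"]).T@f["t"]).round(3), f["fx"])
```

```text
250 177 [0.527 0.236 0.193]
240 184 [0.505 0.266 0.194]
262 175 [0.536 0.201 0.177]
324 184 [0.516 0.005 0.097]
[0.36  0.003 1.423] 398.3122666965457
```

View pics/topc.png

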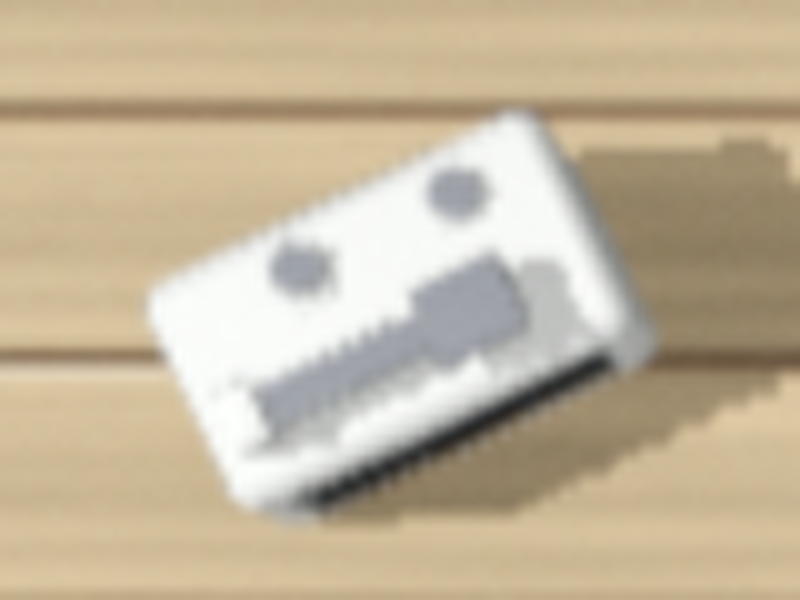

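The crop confirms it: white box, lever along the front (dark display) edge, pad at crop (470,308), which is top pixel (256.5,175.4). The hinge post is at the lower left, so yaw is about 27°. The buttons are at crop (302,268) and (458,192). Next I go above the pad with the fingers shut and take one look from close by.

Run:
```python
from h import *
import pickle
f=pickle.load(open("fs.pkl","rb"))["top"]
zs=.195
c=lambda a,b,z:pt(f,209.5+(a+.5)/10,144.5+(b+.5)/10,z)
P=c(470,308,zs);H=c(262,415,.197);A=c(458,192,.181);B=c(302,268,.181)
d=B-A; yaw=np.arctan2(-d[0],d[1])
print(P,H,A,B,"dist AB",np.linalg.norm(d),"yaw",yaw, np.arctan2(-(H-P)[0],(H-P)[1]))
Rz=np.array([[np.cos(yaw),-np.sin(yaw)],[np.sin(yaw),np.cos(yaw)]])
print("pad from A", A[:2]+Rz@[-38,10]*np.array(.001), "from B",B[:2]+Rz@[-38,-45]*np.array(.001), "depth",pt(f,256.5,175.4))
robot.grip(0.0,20)
s=robot.sense();p=s["tcp_pos"]
robot.move_straight([p[0],p[1],.42],vel=.25)
o=[np.pi,0,yaw-np.pi/2]
robot.goto([P[0],P[1],.42],o)
robot.move_straight([P[0],P[1],.33],vel=.2)
w=robot.grab_frame("wrist");pickle.dump(w,open("w.pkl","wb"));save(w,"w.png")
s=robot.sense();print(s["t"],s["tcp_pos"],s["tcp_rot"],s["opening"],s["wrist_force"])
```

```text
[0.53211055 0.21496582 0.195     ] [0.49841926 0.27888695 0.197     ] [0.57100761 0.22168571 0.181     ] [0.54686102 0.27067151 0.181     ] dist AB 0.05461378806702722 yaw 0.45797591146263517 0.4850730259093281
pad from A [0.5325022  0.21385413] from B [0.53267296 0.21350772] depth [0.53178508 0.21491154 0.19620333]
5.5333 [0.53276568 0.21563996 0.3315792 ] [-3.13894246e+00  4.42773613e-04 -1.11299160e+00] 0.0001029626133468953 [-0.43344013 -0.24078138  0.06573259]
```

View pics/w.png

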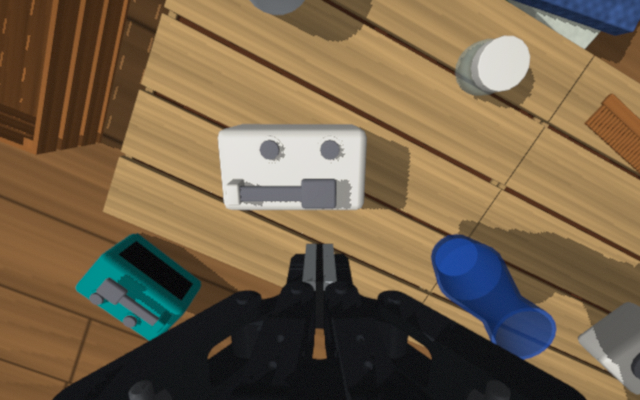

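The wrist view shows the pad at about (319,193) with the vase and jar clear of the gripper. I'll check this pixel, then press slowly with a force limit.

Run:
```python
from h import *
import pickle
w=pickle.load(open("w.pkl","rb"))
for u,v in [(319,193),(302,193),(336,193)]: print(pt(w,u,v,.195).round(4),pt(w,u,v).round(4))
q=pt(w,319,193,.195); P=np.array([.5323,.2145]); print("diff mm",(q[:2]-P)*1e3)
if np.linalg.norm(q[:2]-P)>.006: raise SystemExit("disagree")
P=(P+q[:2])/2
st=lambda m:(lambda s:print(m,round(s["t"],2),np.round(s["tcp_pos"],4),np.round(s["wrist_force"],2)))(robot.sense())
robot.move_straight([*P,.225],vel=.12); robot.sleep(.4); st("above")
c=robot.move_straight([*P,.199],vel=.012,contact_N=1.5); st(f"touch {c}")
```

```text
[0.5313 0.2156 0.195 ] [0.5314 0.2157 0.1955]
[0.5246 0.2293 0.195 ] [0.5244 0.2293 0.1943]
[0.5381 0.2019 0.195 ] [0.5377 0.2017 0.1935]
diff mm [-0.98514856  1.12764969]
above 6.96 [0.5319 0.2151 0.2252] [-0.95  0.49 -0.15]
touch True 8.46 [0.5318 0.215  0.2048] [0.61 0.53 1.79]
```

Run:
```python
from h import *
import pickle
s=robot.sense();p=np.array(s["tcp_pos"]); z0=p[2]
st=lambda m:(lambda s:print(m,round(s["t"],2),np.round(s["tcp_pos"],4),np.round(s["wrist_force"],2)))(robot.sense())
st("start")
for dz in (.004,.007,.009,.010,.011,.012,.013):
    robot.move_straight([.5318,.215,z0-dz],vel=.01); robot.sleep(.1); st(dz)
    if robot.sense()["wrist_force"][2]>7.5: break
robot.sleep(.3)
w=robot.grab_frame("wrist");save(w,"p.png",(200,110,400,260),4)
robot.sleep(1.6); st("held")
```

```text
start 8.46 [0.5318 0.215  0.2048] [0.61 0.53 1.79]
0.004 9.07 [0.5319 0.215  0.2009] [-0.36 -0.29  2.08]
0.007 9.62 [0.5318 0.2151 0.1979] [0.62 0.2  5.06]
0.009 10.07 [0.5318 0.2152 0.1961] [ 0.33 -1.51  6.91]
0.01 10.43 [0.5319 0.2153 0.1958] [-0.96 -1.28 10.18]
held 12.38 [0.5319 0.2153 0.1958] [-1.27 -1.69 10.32]
```

View pics/p.png

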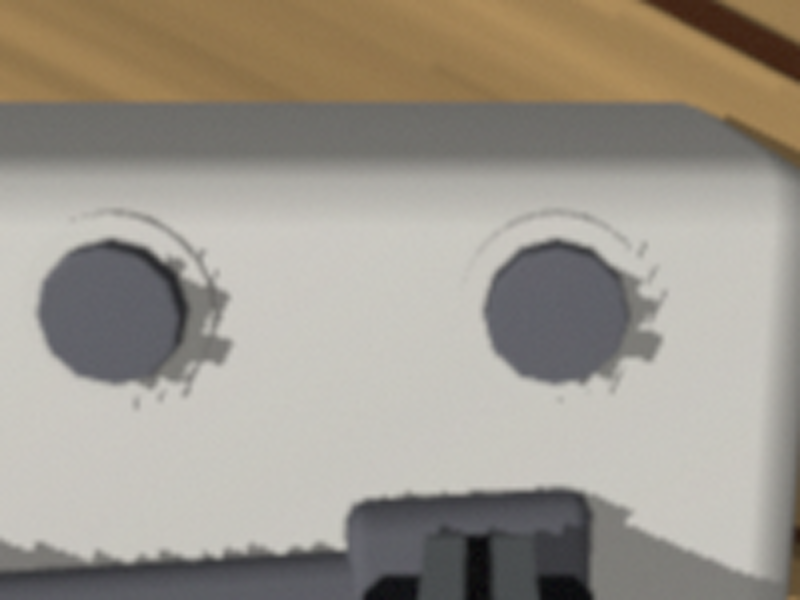

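The fingertips sit on the pad, at about (478,560) in the crop, and both buttons stand proud. The pad stopped sinking while the force jumped to 10 N, so the lever is on its stop, and it has been held there for about 2 s. Next I release and withdraw.

Run:
```python
from h import *
import pickle
robot.move_straight([.5319,.2150,.215],vel=.04)
robot.move_straight([.5319,.2150,.325],vel=.12); robot.sleep(.6)
w=robot.grab_frame("wrist");save(w,"end.png",(170,90,420,260),3)
t=robot.grab_frame("top");f0=pickle.load(open("fs.pkl","rb"))["top"]
save(t,"endtop.png",(180,90,470,240),2.7)
print("pad", pt(w,319,193).round(4))
d=np.abs(t["image"].astype(int)-f0["image"]).max(2)[100:235,190:460]>40
ys,xs=np.nonzero(d);print("changed px",d.sum(), (xs.min()+190,xs.max()+190,ys.min()+100,ys.max()+100) if d.any() else "")
s=robot.sense();print(s["t"],s["tcp_pos"],s["wrist_force"])
```

```text
pad [0.5319 0.216  0.1952]
changed px 8913 (np.int64(192), np.int64(456), np.int64(119), np.int64(234))
14.8 [0.53188623 0.21500209 0.32499261] [ 0.34625262 -0.23722386 -0.55938897]
```

View pics/end.png

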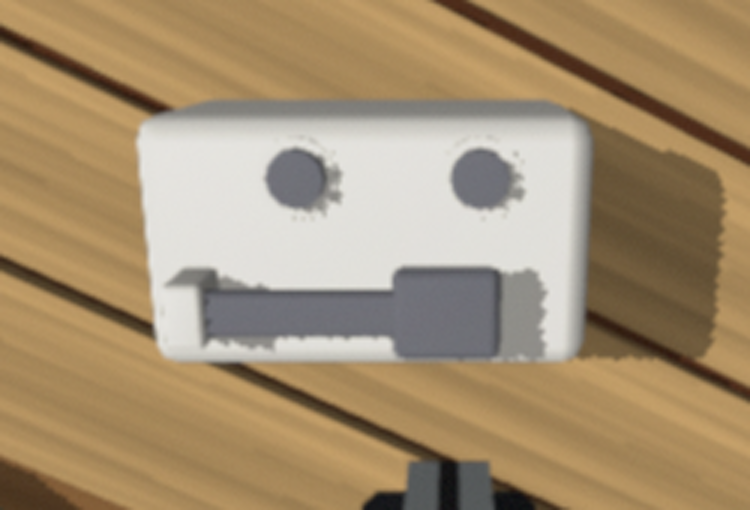

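View pics/endtop.png

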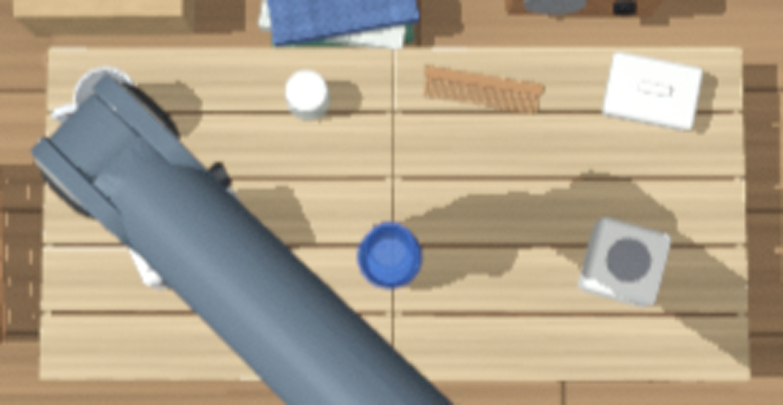

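The pad is back up, with its depth reading at z = 0.195 m as before. The box is in place, both buttons are up, and the visible bystanders have not moved. The TCP is at z = 0.325 m, which puts the grasp point about 138 mm above the pad. Handing in.

```bash
python3 -c "
from plant import robot
robot.close_job()"
```

```text
the job is handed in; nothing more can be done
```

I pressed the snooze lever's thumb pad down to its stop with the fingers shut, held it there for about 2 s, then released it and withdrew straight up. The job is handed in at about 15 s of the 35 s allowed.

- **Press:** I felt the pad at a TCP height of 0.205 m. It sank 9 mm and then stopped while the force rose to about 10 N, well below the 25 N limit. There is no readout of the lever's angle, so "on its stop" rests on that force jump.
- **After release:** the pad is back at z = 0.195 m and its pixel reading repeats to within 1 mm, so the box has not moved. Both set buttons look up, and the grasp point is about 138 mm above the pad.
- **Bystanders:** the vase, night light, soap dish, comb and jar look unmoved by eye. The arm partly hides the mug in the last top view, but nothing came near it.
- **Failed check:** my image-difference test was no use, because the arm and its shadow were in the picture.

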